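Close and lock the gate-slot press on a pasted card block

ROBOT

A 6-joint arm with a two-finger parallel gripper is mounted at the origin on the work surface; the furniture and walls round the work are solid. World frame = base frame: x ahead of the robot, y to its left, z up, the work surface at z = 0. Lengths are in m, angles in rad, forces in N, time in s.
With the tool pointing down it reaches from about 0.4 to 0.925 m from the base axis. Payload 3.4 kg.
Tool frame: the origin (TCP) lies at the very end of the fingers, on their centre line; the grasp point (between the pads) lies 19 mm behind it (bot.pinch_z is the distance from the TCP to the grasp point, in m); z points along the fingers, y is the direction in which the jaws open and shut (so a half turn about z gives the same grasp; the last joint's range is limited). The gripper opens to 85 mm and grips with 20 to 120 N. Pads are 22 mm wide; open, the fingers measure 114 mm over their backs; the gripper's body (76 mm by 85 mm) begins 54 mm behind the grasp point. The pads swing forward as they close: fully open they stand 13 mm farther back than shut.
Start: joints at [1.062, 0.307, 1.506, -0, 1.328, -0.073], TCP at [0.243, 0.521, 0.231] pointing down, gripper open.
Joint ranges: [-3.12, 3.12], [-1.05, 2.28], [0.14, 2.33], [-1.42, 4.57], [0.1, 2.73], [-2.68, 2.68]. Speed limits (rad/s): [2.57, 2.57, 3.14, 3.14, 3.14, 3.14].

INTERFACE

Orientations are given as [roll, pitch, yaw] about the fixed x, y, z axes, in that order (R = Rz(yaw) Ry(pitch) Rx(roll)).
In Python, from rig import read_state, imaging, bot gives the robot as it stands.
- The arm moves only by the shell command python3 -m inch 'ROWS'. ROWS is JSON, one flat list of numbers, 7 for each row, row after row: the shift along the tool's x, y, z in mm, then the turn, a rotation vector about the tool's x, y, z in rad, then the opening, from 0 (shut) to 1 (fully open). In form: [dx, dy, dz, ax, ay, az, fingers, dx, dy, dz, ax, ay, az, fingers, ...]. A call has 1 to 12 rows; each row shifts and turns the commanded pose from where the row before left it, along the tool's axes as they then stand; what a row does not reach is not made up. A row lasts 1/12 s, in which the tool goes at most 41.7 mm and 7.16 degrees, less where a joint would pass 70% of its speed; a pose out of reach is approached as far as the arm can. A call is refused whole if a number of a shift passes 41.7 or a number of a turn 0.125, either way. A call with a gripper value outside its range is refused whole. The fingers move at their own pace and stop on an object; the grip force is fixed at half the most. Time passes only in rows, so rows that do not move let the fingers close. It gives the time, the measured TCP pose, the force and the opening at its end, in the units of the state.
- read_state(): the state, without advancing time (a new reading comes with each control period).
- imaging.grab_frame(name): name is "scene" or "top"; returns (picture, depth): 400x640x3 uint8, red, green, blue; 400x640 float32, m along the optical axis (not along the pixel's ray), 0 where there is no reading.
- imaging.camera_info(name): a dict with "mtx" (3x3 intrinsics, pixels), "R" (3x3) and "t" (3): a world point X has camera coordinates R X + t. Camera axes: x right, y down, z forward; pixel columns grow to the right and rows downward; lengths in m; the calibration is good to about 2 mm. A picture is of the moment at which its call begins. camera_info takes no time and is no camera call.
- bot.sign_off(): hands the job in, once; it reports no verdict.
The state is a dict: "t": time; "qpos": joint angles; "joint_velocities": joint speeds; "tau": joint torques, N m; "ee_pos": TCP position; "orientation": TCP orientation; "wrist_force": force on the tool from outside, world axes, zero at the start; "wrist_torque": the same for the moment, N m; "grip_width": finger opening in m.
Only numpy, scipy, OpenCV 4.12 (cv2) and the standard library are available. Lean on these libraries where they do the work, as an engineer would, in place of code of your own. Each camera call takes 0.05 s, during which the arm holds its last target. There are 200 camera calls.

TASK

Close and lock the little press on the pasted card block: with your fingertips push the red knob along its slot to the corner, then push it sideways round the corner until it is fully home at the green-dot end of the slot, so that the block is left pressed up against the wooden fence. Only push the knob: do not pull it up, do not touch the card block yourself or lift it, leave the stapler and the two tape rings where they are, and finish with the robot clear of everything.

Things in the scene. Friction and masses are not known exactly. Their poses are not given: they have to be found in the camera images.
- jig: Press jig fixed to the worktop. x: from gate end to fence; y: left seen along x. Origin on the worktop. Plywood base 12 mm thick, x -145..165, y -75..75 mm; blue gate plate x -135..0, y -65..65, top 38 mm up (3 mm bolt heads at its corners), with an L slot 16 mm wide; wooden fence at x 142..160, y -70..70, top 60 mm up.
- slot_start (a point): Pin axis position at the very start of the slot (red dot beside it), level with the top of the gate plate, 38 mm above the worktop; jig (-105, 20) mm. The long leg runs from here 60 mm along the jig's +x to slot_corner.
- slot_corner (a point): Pin axis position at the corner of the slot, top of the gate plate; jig (-45, 20) mm. The short leg runs from here 40 mm along the jig's -y to slot_end. Inner corner rounded, 8 mm.
- slot_end (a point): Pin axis position at the locked end of the slot (green dot beside it), top of the gate plate; jig (-45, -20) mm.
- knob_mid (a point): Middle of the red knob on its axis, 69 mm above the worktop. Upright cylinder, 24 mm diameter, 46 to 92 mm above the worktop, on a 12 mm steel pin that runs in the slot with 2 mm play to each side. Stays where it is left; takes about 3 to 6 N to push; stops hard at the slot's ends.
- press (a joint): Travel of press and knob along the jig's +x (m): 0 with the pin at slot_start, 0.060 at the corner and in the short leg (2 mm play). Its wooden jaw (110 mm wide, 15 mm thick, top 56 mm above the worktop) has its pressing face at jig x = 20 mm + this value.
- follower (a joint): Position of the knob and pin across the jig, along -y, in m: 0 in the long leg, 0.040 at the end of the short leg (2 mm play either way).
- knob (a joint): How far the knob is pulled up, in m, 0 to 0.012: 0 at rest. A spring of about 8 N holds it down.
- card_block: Loose block of brown and white card leaves standing on edge on the base between jaw and fence: 60 mm along its x, 110 mm along its y, 40 mm high, 0.2 kg. Origin: centre of its underside; x along the jig's x. The closing jaw pushes it towards the fence.
- fence_face (a point): Middle of the fence's inner face at its foot, on the top of the base, 12 mm above the worktop; jig (142, 0) mm; axes as the jig's. A card block touching the fence has its origin 30 mm back from this along -x.
- stapler: Red and black desk stapler lying loose, 34 x 151 x 50 mm, long along its y; origin at the centre of its underside. Leave alone.
- masking_ring: Loose cream masking-tape ring lying flat, 85 mm across, 19 mm high; origin at the centre of its underside. Leave alone.
- tape_elec: Loose black electrical-tape roll lying flat, 55 mm across, 19 mm high; origin at the centre of its underside. Leave alone.
Things that resemble listed ones, but are neither listed nor needed, are in the scene too. Of the things shaped like the card_block, the brown one is meant.

How it is judged:
By the outcome, as a careful person would: the job done as asked, in the order asked, and still so for the second after the job is handed in, with the robot touching nothing.
It also fails if it takes over 45 s, if anything falls off the work surface, if the arm or the gripper's body presses on something with over 40 N, if the wrist force passes 120 N, or if a joint passes its speed limit or range.

## Working session

There is one attempt and no reset: what is moved stays moved. The work goes in short steps, Python scripts to look and compute and a shell command to move; the robot and the scene stay as the last step left them, time stands still between calls to the robot, and variables do not carry over. Pictures are saved under pics/ and viewed, about 8 in all and at most 12, crops included, and the job is handed in when it is done.

```bash
ls; mkdir -p pics; python3 - <<'E'
from rig import read_state, imaging, bot
import cv2,numpy as np
for n in("scene","top"):
    p,d=imaging.grab_frame(n); cv2.imwrite(f"pics/{n}0.png",p[:,:,::-1]); np.savez(f"pics/{n}0.npz",p=p,d=d)
    i=imaging.camera_info(n); print(n,i["mtx"],(-i["R"].T@i["t"]).round(3),i["R"].round(3))
s=read_state();print(s)
E
```

```text
pics
scene [[458.10629594   0.         320.91588803]
 [  0.         458.10629594 207.00502552]
 [  0.           0.           1.        ]] [-0.134  1.028  0.616] [[-0.882 -0.472 -0.012]
 [-0.185  0.37  -0.911]
 [ 0.434 -0.801 -0.413]]
top [[500.0382059    0.         317.57693606]
 [  0.         500.0382059  196.10273191]
 [  0.           0.           1.        ]] [0.316 0.014 1.408] [[ 0.02  -1.     0.008]
 [-0.995 -0.021 -0.097]
 [ 0.097 -0.006 -0.995]]
{'t': 0.1, 'qpos': array([ 1.06149307e+00,  3.07476845e-01,  1.50754707e+00,  8.10152992e-06,
        1.32838457e+00, -7.34854731e-02]), 'joint_velocities': array([ 9.80984708e-05, -2.93763768e-03, -1.64901515e-04, -2.93135645e-04,
       -6.27537787e-04, -9.63564985e-04]), 'tau': array([ 8.71388547e-04, -4.58528101e+01, -2.52606994e+01,  2.26694178e-04,
        5.48444252e-03,  1.77864149e-05]), 'ee_pos': array([0.2424446 , 0.52070065, 0.23048374]), 'orientation': array([-3.13978230e+00, -1.41156884e-04,  2.70577279e+00]), 'wrist_force': array([ 0.38456854, -0.31335797,  0.49108979]), 'wrist_torque': array([ 0.00819661, -0.00698123, -0.01792165]), 'grip_width': 0.08576848987915563}
```

View pics/scene0.png

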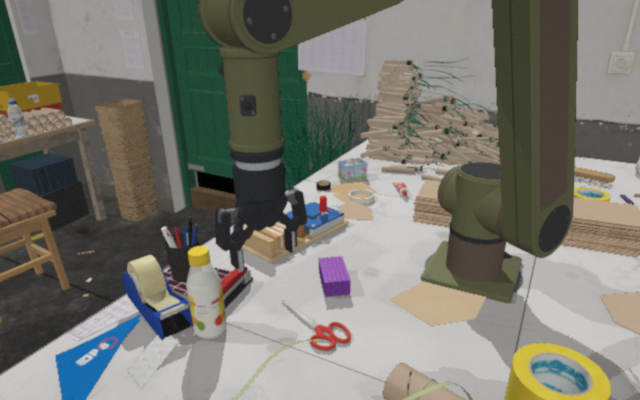

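View pics/top0.png

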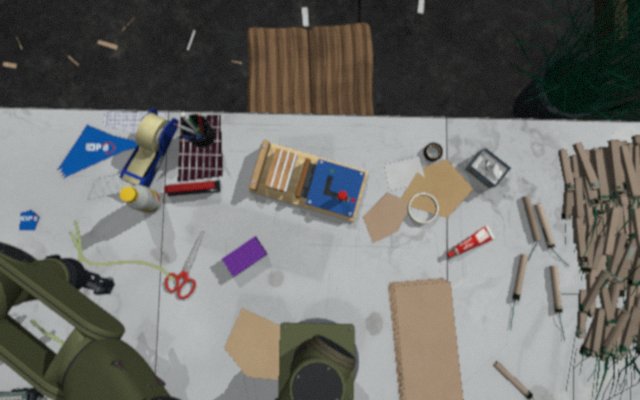

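The scene shows the jig behind the gripper, with the knob at about (323,203). In the top view the jig lies at (250–368, 142–222): fence at the left (+y world), blue gate at the right, red knob at about (342,196). Next I'll measure these.

```bash
cat > h.py <<'E'
import numpy as np,cv2
from rig import imaging,read_state
def ray(n,uv,z):
    i=imaging.camera_info(n);K,R,t=i["mtx"],i["R"],i["t"];c=-R.T@t
    d=R.T@np.linalg.inv(K)@np.array([uv[0],uv[1],1.]);return c+d*(z-c[2])/d[2]
def proj(n,X):
    i=imaging.camera_info(n);p=i["mtx"]@(i["R"]@np.asarray(X,float)+i["t"]);return p[:2]/p[2]
def line(n,uv):
    i=imaging.camera_info(n);c=-i["R"].T@i["t"];d=i["R"].T@np.linalg.inv(i["mtx"])@np.array([uv[0],uv[1],1.]);return c,d/np.linalg.norm(d)
def tri(a,b):
    (c1,d1),(c2,d2)=line("top",a),line("scene",b)
    s=np.linalg.lstsq(np.c_[d1,-d2],c2-c1,rcond=None)[0];p,q=c1+s[0]*d1,c2+s[1]*d2
    return (p+q)/2,np.linalg.norm(p-q)
def mask(p,kind):
    h=cv2.cvtColor(p,cv2.COLOR_RGB2HSV);H,S,V=[h[...,k].astype(int) for k in range(3)]
    return (((H>100)&(H<120)&(S>130)&(V>60)) if kind=="blue" else (((H<6)|(H>172))&(S>170)&(V>90))).astype(np.uint8)
def crop(m,b):
    o=np.zeros_like(m);x0,y0,x1,y1=b;o[y0:y1,x0:x1]=m[y0:y1,x0:x1];return o
def jig(yaw,o):
    c,s=np.cos(yaw),np.sin(yaw);return lambda x,y,z=0:np.array([o[0]+c*x-s*y,o[1]+s*x+c*y,z])
E
python3 - <<'E'
from h import *
T=np.load("pics/top0.npz");S=np.load("pics/scene0.npz");p=T["p"];q=S["p"]
m=crop(mask(p,"blue"),(290,140,380,230))
hull=cv2.convexHull(np.argwhere(m)[:,::-1].astype(np.int32))
P=np.array([ray("top",u,.038)[:2] for u in hull[:,0].astype(float)],np.float32)
r=cv2.minAreaRect((P*1000).astype(np.float32));print("plate",r,m.sum())
r1=crop(mask(p,"red"),(325,180,360,210));r2=crop(mask(q,"red"),(305,185,340,220))
for n,k in(("top",r1),("scene",r2)):
    a=np.argwhere(k)[:,::-1];print(n,len(a),a.mean(0),a.min(0),a.max(0))
a,b=np.argwhere(r1)[:,::-1].mean(0),np.argwhere(r2)[:,::-1].mean(0)
print("knob tri",tri(a,b), ray("top",a,.085))
ys,xs=np.nonzero(crop(np.ones_like(m),(240,130,380,230)));
print("depth plate", [T["d"][y,x] for x,y in((320,170),(350,180))])
c=np.hstack([cv2.resize(p[130:235,235:380],None,fx=5,fy=5,interpolation=2)[:525,:725]])
cv2.imwrite("pics/c0.png",c[:,:,::-1])
E
```

```text
plate ((474.3294982910156, -39.54429626464844), (132.7902374267578, 124.7730941772461), 74.8908462524414) 1762
top 59 [342.71186441 195.62711864] [338 192] [353 201]
scene 75 [322.73333333 203.82666667] [320 197] [325 210]
knob tri (array([ 0.45001005, -0.06174819,  0.06485282]), np.float64(0.0004190654535793933)) [ 0.44781942 -0.06069903  0.085     ]
depth plate [np.float32(1.3844073), np.float32(1.382742)]
```

View pics/c0.png

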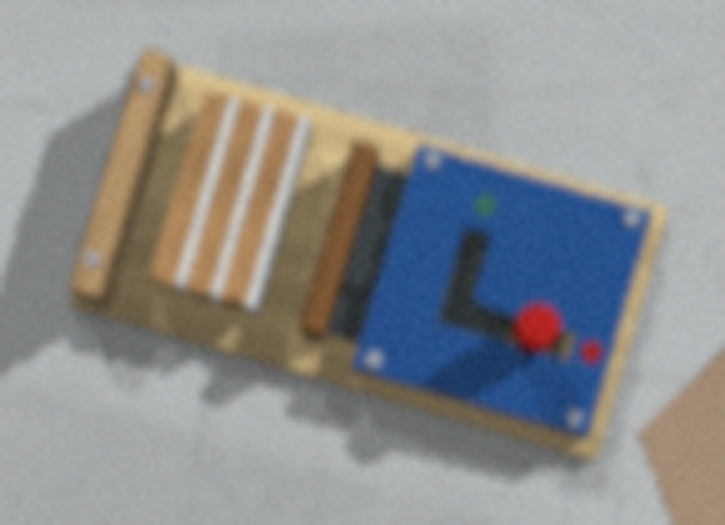

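The crop shows the fence left, card block at (235,200), jaw (340,240), plate with L slot, the green dot at (485,205), the red dot at (591,351) and the knob at (538,327). So the knob starts roughly 10 mm into the long leg. Now I'll cross-check the yaw and knob, and plan the approach.

```bash
cat >> h.py <<'E'
YAW=np.deg2rad(74.9);O=np.array([.4919,.0256])
def tojig(P):
    c,s=np.cos(YAW),np.sin(YAW);d=np.asarray(P)[:2]-O;return np.array([c*d[0]+s*d[1],-s*d[0]+c*d[1]])*1000
def frm(x,y,z=0): return jig(YAW,O)(x/1000,y/1000,z)
E
python3 - <<'E'
from h import *
f=lambda u,v:(235+u/5-.4,130+v/5-.4)
a,b=ray("top",f(180,65),.012),ray("top",f(665,208),.012);print("edge yaw",np.rad2deg(np.arctan2(*(a-b)[1::-1])))
for n,u,z in(("reddot",(591,351),.038),("green",(485,205),.038),("knobtop",(538,327),.085),("base corner -145,-75",(665,208),.012),("base corner -145,75",(595,458),.012),("bolt",(434,160),.041),("bolt",(631,217),.041),("bolt",(374,359),.041),("bolt",(574,419),.041),("block",(232,200),.052)):
    print(n,tojig(ray("top",f(*u),z)).round(1))
k,e=tri(f(538,327),(322.7,203.8));print("knob",k,e,tojig(k))
print("cap",tri((128,193),(200,257)))
s=read_state();print(tojig(s["ee_pos"]),s["ee_pos"])
for w in((-140,20),):print(frm(*w))
E
```

```text
edge yaw 74.62864012796827
reddot [-126.    18.2]
green [-47.4 -43.4]
knobtop [-93.   18.8]
base corner -145,-75 [-145.3  -74.3]
base corner -145,75 [-145.9   72.5]
bolt [-13.4 -59.1]
bolt [-126.7  -59.2]
bolt [-12.7  56.2]
bolt [-127.1   57.1]
block [86.2 -4.9]
knob [ 0.45073489 -0.06076305  0.06525263] 0.0015997935787674343 [-94.10486124  17.24582257]
cap (array([0.43214927, 0.47471505, 0.17196096]), np.float64(0.005563304414265224))
[413.02186635 369.81831637] [0.2424446  0.52070065 0.23048374]
[ 0.43611992 -0.10435608  0.        ]
```

```bash
python3 -m inch '[0,0,-10,0,0,-0.086,0, 0,0,-10,0,0,-0.086,0, -27,-18,0,0,0,0,0, -27,-18,0,0,0,0,0, -27,-18,0,0,0,0,0, -27,-18,0,0,0,0,0, -27,-18,0,0,0,0,0, -27,-18,0,0,0,0,0, -27,-18,0,0,0,0,0, -27,-18,0,0,0,0,0, -24,-18,0,0,0,0,0]'; python3 -c "
from h import *
s=read_state();print(tojig(s['ee_pos']),s['ee_pos'],s['orientation'],s['wrist_force'],s['grip_width'])"
```

```text
t: 1.02
ee_pos: [0.4331, 0.3007, 0.251]
orientation: [-3.141, -0.0, 2.878]
wrist_force: [0.7, 1.4, -0.2]
grip_width: 0.0004
[250.30508007 128.39615772] [0.43314263 0.30071048 0.25095344] [-3.14110303e+00 -1.28925300e-04  2.87755758e+00] [ 0.70079281  1.41438434 -0.24062414] 0.0004120438901486794
```

```bash
python3 -m inch '[-9,-33,0,0,0,0,0, -9,-33,0,0,0,0,0, -9,-33,0,0,0,0,0, -9,-33,0,0,0,0,0, -9,-33,0,0,0,0,0, -9,-33,0,0,0,0,0, -9,-33,0,0,0,0,0, -9,-33,0,0,0,0,0, -9,-33,0,0,0,0,0, -9,-33,0,0,0,0,0, -9,-33,0,0,0,0,0, -10,-32,0,0,0,0,0]' && python3 -m inch '[0,0,30,0,0,0,0, 0,0,30,0,0,0,0, 0,0,30,0,0,0,0, 0,0,30,0,0,0,0, 0,0,0,0,0,0,0]'; python3 - <<'E'
from h import *
s=read_state();print(tojig(s['ee_pos']),s['ee_pos'],s['wrist_force'])
p,d=imaging.grab_frame("top");q,e=imaging.grab_frame("scene")
a=cv2.resize(p[120:240,240:400],None,fx=3,fy=3);b=cv2.resize(q[150:270,240:400],None,fx=3,fy=3)
cv2.imwrite("pics/c1.png",np.vstack([a,b])[:,:,::-1][:600] if 0 else cv2.resize(np.hstack([a,b]),(800,300))[:,:,::-1])
E
```

```text
t: 2.02
ee_pos: [0.4336, -0.1091, 0.2511]
orientation: [3.142, -0.001, 2.878]
wrist_force: [0.5, -0.4, -0.9]
grip_width: 0.0002
t: 2.43
ee_pos: [0.4298, -0.1062, 0.1266]
orientation: [3.141, -0.011, 2.877]
wrist_force: [-1.2, 0.9, 0.5]
grip_width: 0.0
[-143.38790233   25.61918467] [ 0.42981218 -0.10616318  0.12656693] [-1.22054933  0.94395097  0.47038795]
```

View pics/c1.png

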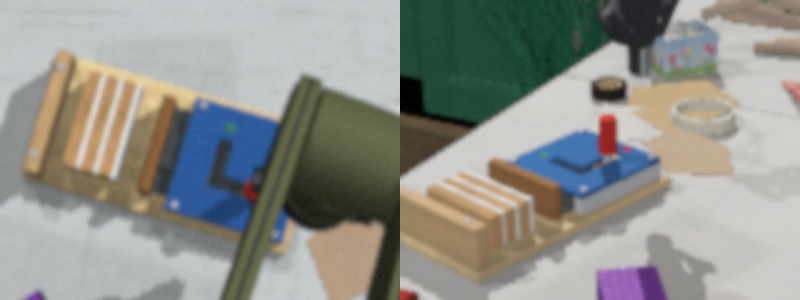

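The top view shows the forearm partly over the gate, with the gripper behind the knob. The scene view shows the tip well behind and clear of the knob, at (635,70).

```bash
python3 -m inch '[0,0,20,0,0,0,0, 0,0,20,0,0,0,0, 0,0,20,0,0,0,0, 0,0,10,0,0,0,0, 0,0,0,0,0,0,0, 0,0,0,0,0,0,0, 0,0,0,0,0,0,0]'; python3 -c "
from h import *
s=read_state();print(tojig(s['ee_pos']),s['ee_pos'],s['orientation'],s['wrist_force'],s['wrist_torque'])"
```

```text
t: 3.12
ee_pos: [0.4362, -0.108, 0.063]
orientation: [-3.141, 0.004, 2.878]
wrist_force: [-0.5, -0.6, 0.0]
grip_width: 0.0001
[-143.4711933   18.9776141] [ 0.43620274 -0.10797376  0.06300251] [-3.14130676  0.00359527  2.87811871] [-5.16575653e-01 -5.82744171e-01  4.09633456e-04] [0.00544688 0.04303957 0.00625026]
```

```bash
python3 -m inch '[0,5,3,0,0,0,0, 0,5,0,0,0,0,0, 0,5,0,0,0,0,0, 0,0,0,0,0,0,0]'; for i in 1; do python3 -m inch '[0,5,0,0,0,0,0, 0,5,0,0,0,0,0, 0,5,0,0,0,0,0, 0,0,0,0,0,0,0]';python3 -c "
from h import *
s=read_state();print(tojig(s['ee_pos']),s['wrist_force'])";done;
```

```text
t: 3.45
ee_pos: [0.4387, -0.0921, 0.0587]
orientation: [3.141, 0.001, 2.879]
wrist_force: [-0.7, 0.2, 0.4]
grip_width: 0.0001
t: 3.78
ee_pos: [0.4425, -0.0778, 0.0584]
orientation: [3.142, 0.0, 2.879]
wrist_force: [-0.4, 0.3, -0.2]
grip_width: 0.0003
[-112.74270359   20.74472407] [-0.44632958  0.31612057 -0.16497198]
```

```bash
python3 -m inch '[0,4,0,0,0,0,0, 0,4,0,0,0,0,0, 0,4,0,0,0,0,0]'; python3 -m inch '[0,4,0,0,0,0,0, 0,4,0,0,0,0,0, 0,4,0,0,0,0,0]';python3 -c "
from h import *
s=read_state();print(tojig(s['ee_pos']),s['wrist_force'])
p,d=imaging.grab_frame('top');q,e=imaging.grab_frame('scene')
a=cv2.resize(p[120:240,240:400],None,fx=3,fy=3);b=cv2.resize(q[150:270,240:400],None,fx=3,fy=3)
cv2.imwrite('pics/c2.png',cv2.resize(np.hstack([a,b]),(800,300))[:,:,::-1])"
```

```text
t: 4.03
ee_pos: [0.4454, -0.0669, 0.0583]
orientation: [-3.141, 0.0, 2.878]
wrist_force: [-1.5, -2.7, 2.3]
grip_width: -0.0005
t: 4.28
ee_pos: [0.4487, -0.0552, 0.0584]
orientation: [-3.141, 0.0, 2.878]
wrist_force: [-1.0, -4.1, 1.9]
grip_width: 0.0002
[-89.2578425   20.70124228] [-0.96860773 -4.0609311   1.94284017]
```

View pics/c2.png

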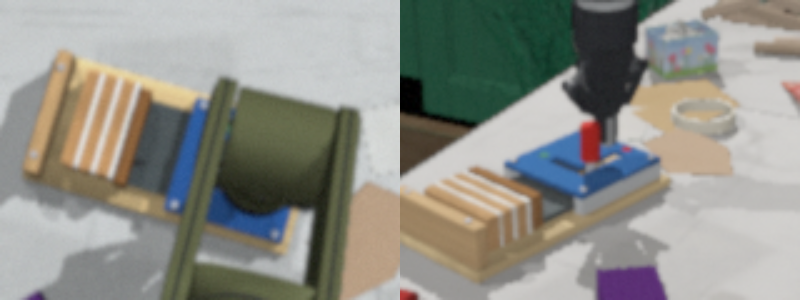

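The jaw has moved up near the block. The tip is behind the knob, reading about 4 N, which matches the knob friction. I'll keep pushing.

```bash
python3 -m inch '[0,4,0,0,0,0,0, 0,4,0,0,0,0,0, 0,4,0,0,0,0,0, 0,3,0,0,0,0,0]'; python3 -m inch '[0,2,0,0,0,0,0, 0,2,0,0,0,0,0]'; python3 -m inch '[0,2,0,0,0,0,0, 0,2,0,0,0,0,0]'; python3 -c "
from h import *
s=read_state();print(tojig(s['ee_pos']),s['wrist_force'])"
```

```text
t: 4.72
ee_pos: [0.4526, -0.0406, 0.0583]
orientation: [-3.142, 0.0, 2.878]
wrist_force: [-0.7, -4.3, 2.1]
grip_width: -0.0004
t: 4.88
ee_pos: [0.4536, -0.0368, 0.0583]
orientation: [-3.141, 0.0, 2.878]
wrist_force: [-2.0, -6.1, 2.7]
grip_width: -0.0004
t: 5.05
ee_pos: [0.4539, -0.0356, 0.0585]
orientation: [-3.136, -0.0, 2.881]
wrist_force: [-5.2, -21.9, 6.8]
grip_width: -0.0001
[-68.94774731  20.76202257] [ -5.21164207 -21.87748823   6.81021944]
```

```bash
python3 -m inch '[0,-6,0,0,0,0,0, 0,-10,0,0,0,0,0, 0,-10,0,0,0,0,0, 0,0,0,0,0,0,0]'; python3 - <<'E'
from h import *
s=read_state();print(tojig(s['ee_pos']),s['wrist_force'])
p,d=imaging.grab_frame('top');q,e=imaging.grab_frame('scene')
m=crop(mask(q,"red"),(295,180,335,225));a=np.argwhere(m)[:,::-1];u=a.mean(0);print(len(a),u,tojig(ray("scene",u,.0665)))
a=cv2.resize(p[120:240,240:400],None,fx=3,fy=3);b=cv2.resize(q[150:270,240:400],None,fx=3,fy=3)
cv2.imwrite('pics/c3.png',cv2.resize(np.hstack([a,b]),(800,300))[:,:,::-1])
E
```

```text
t: 5.38
ee_pos: [0.4472, -0.0592, 0.0581]
orientation: [3.141, -0.001, 2.876]
wrist_force: [0.2, -0.2, -0.8]
grip_width: -0.0004
[-93.48970405  21.1051454 ] [ 0.19135927 -0.19564107 -0.79099617]
83 [311.46987952 208.57831325] [-46.26392809  18.75926543]
```

View pics/c3.png

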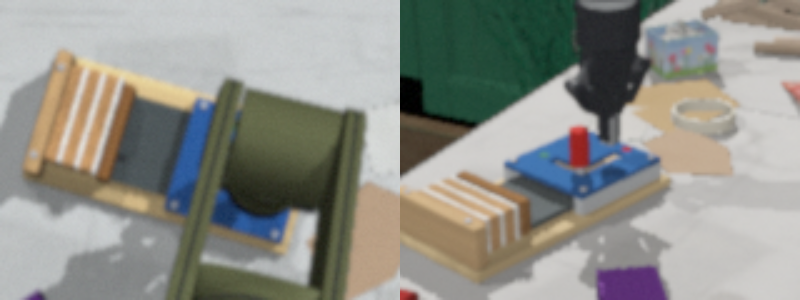

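The scene crop shows the knob at the corner (580,145), the jaw driven forward and the block against the fence. Measured knob: jig (-46,19). Now going round to its +y side.

```bash
python3 -m inch '[13,0,0,0,0,0,0, 13,0,0,0,0,0,0, 12,0,0,0,0,0,0, 0,15,0,0,0,0,0, 0,15,0,0,0,0,0, 0,14,0,0,0,0,0, 0,0,0,0,0,0,0, 0,0,0,0,0,0,0]'; python3 -m inch '[-5,0,0,0,0,0,0, -5,0,0,0,0,0,0, -4,0,0,0,0,0,0, -4,0,0,0,0,0,0]';  python3 -c "
from h import *
s=read_state();print(tojig(s['ee_pos']),s['wrist_force'])"
```

```text
t: 6.15
ee_pos: [0.4224, -0.0053, 0.0583]
orientation: [3.142, -0.0, 2.88]
wrist_force: [-0.4, -0.1, -0.2]
grip_width: -0.0005
t: 6.48
ee_pos: [0.4405, -0.0111, 0.0583]
orientation: [-3.142, -0.0, 2.877]
wrist_force: [-1.6, 1.3, 1.3]
grip_width: 0.0001
[-48.87684892  40.08190605] [-1.58403443  1.29034006  1.30659577]
```

```bash
python3 -m inch '[-4,0,0,0,0,0,0, -4,0.5,0,0,0,0,0, -4,0.5,0,0,0,0,0, -4,0.5,0,0,0,0,0]'; python3 -m inch '[-4,0.5,0,0,0,0,0, -4,0.5,0,0,0,0,0, -4,0.5,0,0,0,0,0]';  python3 -c "
from h import *
s=read_state();print(tojig(s['ee_pos']),s['wrist_force'])"
```

```text
t: 6.82
ee_pos: [0.4547, -0.0136, 0.0579]
orientation: [-3.141, -0.003, 2.878]
wrist_force: [-4.2, -0.7, 0.5]
grip_width: 0.0
t: 7.07
ee_pos: [0.4676, -0.015, 0.0581]
orientation: [-3.141, -0.001, 2.878]
wrist_force: [-4.0, -0.9, -1.7]
grip_width: 0.0001
[-45.54742224  12.91857409] [-3.99571393 -0.89230511 -1.73475225]
```

```bash
python3 -m inch '[-4,0.5,0,0,0,0,0, -4,0.5,0,0,0,0,0, -2,0,0,0,0,0,0]'; python3 -m inch '[-2,0,0,0,0,0,0, -2,0,0,0,0,0,0]'; python3 -m inch '[-2,0,0,0,0,0,0, 0,0,0,0,0,0,0]'; python3 -c "
from h import *
s=read_state();print(tojig(s['ee_pos']),s['wrist_force'])"
```

```text
t: 7.32
ee_pos: [0.4787, -0.0167, 0.0584]
orientation: [3.141, 0.001, 2.878]
wrist_force: [-1.5, -0.6, -0.9]
grip_width: -0.0001
t: 7.48
ee_pos: [0.4816, -0.0175, 0.0583]
orientation: [3.141, -0.0, 2.878]
wrist_force: [-6.4, 0.2, 1.2]
grip_width: 0.0002
t: 7.65
ee_pos: [0.4816, -0.0175, 0.0582]
orientation: [3.141, -0.004, 2.878]
wrist_force: [-5.7, 1.1, 4.0]
grip_width: 0.0
[-44.33898988  -1.27901586] [-5.67430467  1.11216751  4.04297517]
```

```bash
python3 -m inch '[-2,0,0,0,0,0,0, -2,0,0,0,0,0,0, 0,0,0,0,0,0,0]'; python3 -c "
from h import *
s=read_state();print(tojig(s['ee_pos']),s['wrist_force'])"
```

```text
t: 7.9
ee_pos: [0.4819, -0.0178, 0.0579]
orientation: [-3.141, -0.01, 2.877]
wrist_force: [-11.8, 3.0, 8.4]
grip_width: -0.0005
[-44.48361819  -1.61494128] [-11.83455274   2.97290984   8.42438202]
```

Hard stop at follower ≈ 41 mm (12 N). Backing off and looking.

```bash
python3 -m inch '[6,0,0,0,0,0,0, 10,0,0,0,0,0,0, 10,0,0,0,0,0,0, 0,0,-30,0,0,0,0, 0,0,-30,0,0,0,0, 0,0,-30,0,0,0,0, 0,0,-30,0,0,0,0, 10,-40,0,0,0,0,0, 10,-40,0,0,0,0,0, 10,-40,0,0,0,0,0, 10,-40,0,0,0,0,0, 0,-40,0,0,0,0,0]'; python3 -m inch '[0,-40,0,0,0,0,0, 0,-40,0,0,0,0,0, 0,-40,0,0,0,0,0, 0,0,0,0,0,0,0, 0,0,0,0,0,0,0]'; python3 - <<'E'
from h import *
s=read_state();print(tojig(s['ee_pos']),s['ee_pos'],s['wrist_force'])
p,d=imaging.grab_frame('top');q,e=imaging.grab_frame('scene')
m=crop(mask(q,"red"),(280,170,335,225));a=np.argwhere(m)[:,::-1];u=a.mean(0);print(len(a),u,tojig(ray("scene",u,.0665)))
a=cv2.resize(p[130:230,240:380],None,fx=5,fy=5,interpolation=2);b=cv2.resize(q[170:270,240:380],None,fx=5,fy=5,interpolation=2)
cv2.imwrite('pics/c4.png',cv2.resize(np.vstack([a,b]),(420,600))[:,:,::-1])
cv2.imwrite('pics/c5.png',a[:,:,::-1])
E
```

```text
t: 8.9
ee_pos: [0.369, -0.1953, 0.1787]
orientation: [-3.141, 0.001, 2.879]
wrist_force: [0.0, 0.2, -0.5]
grip_width: -0.0003
t: 9.32
ee_pos: [0.3399, -0.3134, 0.1786]
orientation: [-3.14, 0.002, 2.873]
wrist_force: [0.9, 0.4, -0.7]
grip_width: 0.0
[-366.89457778   58.41159212] [ 0.33992751 -0.31341019  0.1785867 ] [ 0.93466232  0.42383838 -0.65878086]
75 [301.2        204.73333333] [-45.58174102 -22.7417629 ]
```

View pics/c4.png

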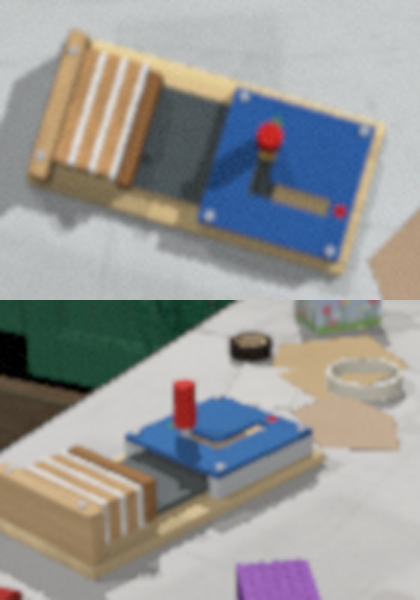

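The knob sits at the green-dot end (measured jig (-45.6,-22.7), expected about (-45,-22)). The block and jaw are at the fence. Next I'll measure the block–fence contact.

```bash
python3 - <<'E'
from h import *
p,d=imaging.grab_frame('top');q,e=imaging.grab_frame('scene')
for n,im in(("top",p),("scene",q)):
  xs=np.arange(58,166,2)
  for y in (-25,-1,25):
    L=[]
    for x in xs:
        u=proj(n,frm(x,y,.052));L.append(cv2.getRectSubPix(im,(1,1),(float(u[0]),float(u[1])))[0,0])
    if n=="top":print(y,[(int(x),*map(int,v)) for x,v in zip(xs,L)][::1] if y==-1 else [(int(x),int(v.sum()/3)) for x,v in zip(xs,L)])
a=cv2.resize(p[135:200,245:305],None,fx=8,fy=8,interpolation=2);b=cv2.resize(q[205:270,225:300],None,fx=8,fy=8,interpolation=2)
c=np.hstack([a,b]);print(c.shape);cv2.imwrite('pics/c6.png',cv2.resize(c,(800,int(c.shape[0]*800/c.shape[1])))[:,:,::-1])
E
```

```text
-25 [(58, 73), (60, 72), (62, 70), (64, 73), (66, 86), (68, 92), (70, 94), (72, 95), (74, 96), (76, 108), (78, 132), (80, 168), (82, 189), (84, 189), (86, 165), (88, 148), (90, 138), (92, 139), (94, 141), (96, 151), (98, 171), (100, 194), (102, 203), (104, 195), (106, 168), (108, 149), (110, 139), (112, 140), (114, 141), (116, 151), (118, 169), (120, 193), (122, 203), (124, 196), (126, 169), (128, 150), (130, 138), (132, 134), (134, 132), (136, 128), (138, 123), (140, 126), (142, 136), (144, 151), (146, 158), (148, 161), (150, 161), (152, 161), (154, 156), (156, 149), (158, 140), (160, 140), (162, 141), (164, 142)]
-1 [(58, 67, 73, 74), (60, 68, 69, 68), (62, 78, 69, 61), (64, 100, 78, 57), (66, 120, 87, 57), (68, 133, 94, 58), (70, 138, 98, 61), (72, 136, 96, 61), (74, 133, 96, 64), (76, 134, 103, 80), (78, 152, 135, 121), (80, 176, 170, 162), (82, 200, 195, 188), (84, 199, 185, 172), (86, 193, 167, 143), (88, 183, 148, 111), (90, 184, 144, 102), (92, 188, 145, 99), (94, 193, 150, 104), (96, 195, 157, 119), (98, 203, 176, 151), (100, 211, 196, 180), (102, 214, 207, 196), (104, 204, 
[... 601 characters left out ...]
60, 141, 136, 128), (162, 140, 141, 140), (164, 141, 144, 145)]
25 [(58, 51), (60, 55), (62, 63), (64, 75), (66, 87), (68, 94), (70, 98), (72, 98), (74, 99), (76, 112), (78, 138), (80, 174), (82, 194), (84, 192), (86, 173), (88, 155), (90, 147), (92, 144), (94, 146), (96, 159), (98, 180), (100, 204), (102, 213), (104, 203), (106, 179), (108, 158), (110, 147), (112, 146), (114, 150), (116, 161), (118, 180), (120, 205), (122, 213), (124, 204), (126, 179), (128, 158), (130, 149), (132, 145), (134, 142), (136, 134), (138, 129), (140, 130), (142, 142), (144, 151), (146, 157), (148, 155), (150, 154), (152, 152), (154, 149), (156, 143), (158, 138), (160, 137), (162, 141), (164, 143)]
(520, 1080, 3)
```

View pics/c6.png

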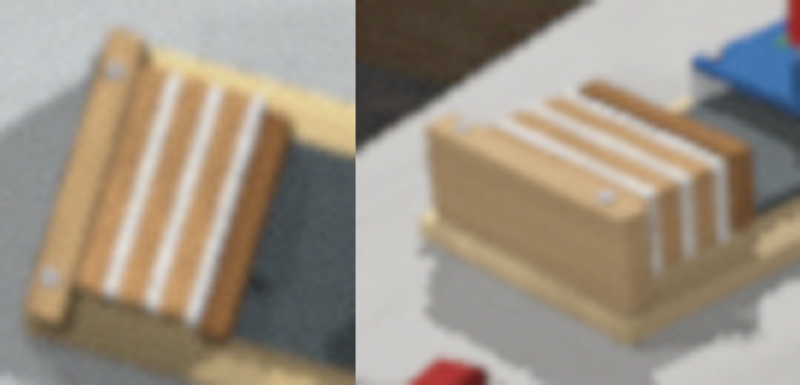

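Visually the block is at the fence, though the image can't rule out a gap of 1–2 mm from the slot play. I'll nudge the locked knob in +x as a check: it should meet the same hard stop, TCP jig x ≈ -69.

```bash
python3 -m inch '[-10,34,0,0,0,0,0, -10,34,0,0,0,0,0, -10,34,0,0,0,0,0, -10,34,0,0,0,0,0, -10,34,0,0,0,0,0, -10,34,0,0,0,0,0, -10,34,0,0,0,0,0, -10,32,0,0,0,0,0, 0,0,0,0,0,0,0, 0,0,0,0,0,0,0]'; python3 -c "
from h import *
s=read_state();print(tojig(s['ee_pos']),s['ee_pos'],s['wrist_force'])"
```

```text
t: 10.35
ee_pos: [0.4881, -0.0681, 0.1783]
orientation: [-3.142, 0.0, 2.884]
wrist_force: [-1.2, -1.4, -0.3]
grip_width: 0.0002
[-91.46321948 -20.7787281 ] [ 0.48813471 -0.06811819  0.17831422] [-1.15661555 -1.41795347 -0.28474397]
```

```bash
python3 -m inch '[0,-5,30,0,0,0,0, 0,0,30,0,0,0,0, 0,0,30,0,0,0,0, 0,0,28,0,0,0,0, 0,0,0,0,0,0,0, 0,0,0,0,0,0,0, 0,8,0,0,0,0,0, 0,8,0,0,0,0,0, 0,3,0,0,0,0,0, 0,0,0,0,0,0,0]'; python3 -m inch '[0,3,0,0,0,0,0, 0,2,0,0,0,0,0, 0,2,0,0,0,0,0, 0,0,0,0,0,0,0]'; python3 -c "
from h import *
s=read_state();print(tojig(s['ee_pos']),s['ee_pos'],s['wrist_force'])"
```

```text
t: 11.18
ee_pos: [0.4928, -0.0569, 0.0618]
orientation: [3.141, 0.003, 2.879]
wrist_force: [-1.0, 0.1, -0.1]
grip_width: 0.0
t: 11.52
ee_pos: [0.4934, -0.0505, 0.0605]
orientation: [3.142, 0.0, 2.878]
wrist_force: [-0.1, -0.7, -0.3]
grip_width: 0.0
[-73.12583833 -21.26278028] [ 0.49337902 -0.05054005  0.0604614 ] [-0.11825075 -0.73671377 -0.27061266]
```

```bash
python3 -m inch '[0,2,0,0,0,0,0, 0,2,0,0,0,0,0, 0,0,0,0,0,0,0]';python3 -m inch '[0,2,0,0,0,0,0, 0,1,0,0,0,0,0, 0,0,0,0,0,0,0]'; python3 -c "
from h import *
s=read_state();print(tojig(s['ee_pos']),s['ee_pos'],s['wrist_force'])"
```

```text
t: 11.77
ee_pos: [0.494, -0.0479, 0.0603]
orientation: [-3.14, -0.0, 2.879]
wrist_force: [-1.3, -4.6, 1.4]
grip_width: 0.0004
t: 12.02
ee_pos: [0.4942, -0.0471, 0.0604]
orientation: [-3.136, -0.0, 2.88]
wrist_force: [-3.1, -12.9, 3.6]
grip_width: -0.0
[-69.57697172 -21.19218986] [ 0.49423536 -0.04709532  0.06044573] [ -3.11705849 -12.94502897   3.63788479]
```

That is the same hard stop (-69.6 at 13 N, against -68.9 at 22 N), so the press is fully forward. Retreating, then a last check.

```bash
python3 -m inch '[0,-6,0,0,0,0,0, 0,-10,0,0,0,0,0, 0,-10,0,0,0,0,0, 0,0,-30,0,0,0,0, 0,0,-30,0,0,0,0, 0,0,-30,0,0,0,0, 0,0,-30,0,0,0,0, 10,-35,0,0,0,0,0, 10,-35,0,0,0,0,0, 10,-35,0,0,0,0,0, 10,-35,0,0,0,0,0, 10,-35,0,0,0,0,0]'; python3 -m inch '[10,-35,0,0,0,0,0, 10,-30,0,0,0,0,0, 0,-20,0,0,0,0,0, 0,0,0,0,0,0,0, 0,0,0,0,0,0,0, 0,0,0,0,0,0,0]'; python3 - <<'E'
from h import *
s=read_state();print(tojig(s['ee_pos']),s['ee_pos'],s['wrist_force'])
p,d=imaging.grab_frame('top');q,e=imaging.grab_frame('scene')
m=crop(mask(q,"red"),(280,170,335,225));a=np.argwhere(m)[:,::-1];u=a.mean(0)
n=crop(mask(p,"red"),(320,165,340,190));b=np.argwhere(n)[:,::-1];v=b.mean(0);k,err=tri(v,u);print(k,err,tojig(k))
cv2.imwrite('pics/c7.png',np.vstack([p[100:300,120:520],q[120:320,100:500]])[:,:,::-1])
E
```

```text
t: 13.02
ee_pos: [0.3931, -0.2264, 0.1804]
orientation: [3.141, 0.0, 2.878]
wrist_force: [-0.6, 0.1, 0.6]
grip_width: -0.0001
t: 13.52
ee_pos: [0.3526, -0.3013, 0.18]
orientation: [3.14, -0.001, 2.877]
wrist_force: [-0.4, -0.6, 0.6]
grip_width: 0.0004
[-351.93641368   49.31042417] [ 0.35261111 -0.30133939  0.18004535] [-0.36899598 -0.60371705  0.59214043]
[ 0.50311616 -0.02504323  0.06604499] 0.0012133344603246043 [-45.97279189 -24.02169007]
```

View pics/c7.png

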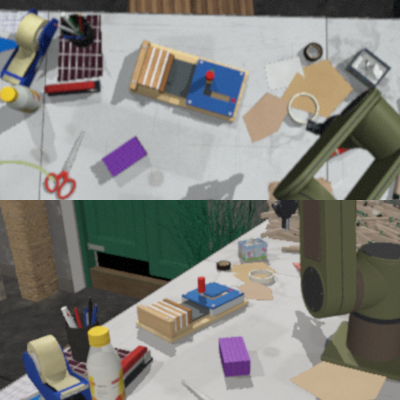

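The final view shows the knob at the green-dot end (210,75 in the top crop) and the block at the fence. The stapler and rings haven't moved, and the arm is clear.

```bash
python3 -c "
from rig import bot;print(bot.sign_off())"
```

```text
the job is handed in; nothing more can be done
None
```

The press is closed and locked, and the job is handed in at about 13.6 s on the robot's clock. Using closed fingertips, I pushed the knob along the long leg to a hard stop (22 N), then sideways to the hard stop at the green-dot end (12 N). A last light push towards the fence on the locked knob met the same stop (13 N), so the press had not slipped back.

**Last checks:**
- **Knob:** it measures jig (-46, -24) mm against an expected (-45 to -43, -20 to -22). The difference matches the 1–3 mm bias I saw in my jig measurements.
- **Height:** the knob's middle measured 66 mm against 69 mm at rest, so it shows no sign of being pulled up.
- **Block:** it looks square against the fence. The top view could not rule out a 1–2 mm gap, so contact rests mainly on the hard stop.
- **Surroundings:** by eye, the stapler and both tape rings are where they started. The arm is clear, with wrist force about 0.

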